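# Switch on the coffee warmer and lock its keys

## Task

Keep the coffee warm using only your fingertips, nothing is to be picked up: on the warming plate, push the dotted front end of the red mains rocker fully down, after that the dotted front end of the orange heat rocker fully down, and then hold the white lock key fully down for two seconds and let it come up again. Do not press the blue key, and do not shift or lift the carafe or anything else on the table.

Things in the scene. Friction and masses are not known exactly. Their poses are not given: they have to be found in the camera images.
- warmer: The warming plate: white case 280 mm deep (x; front = -x, towards the robot) and 250 wide (y), its top 45 mm above the table; stands firm. Origin: centre of its underside. Dark round plate behind; in front, at x = -90 mm, four black control modules (74 deep x 46 wide) in a row across, 56 mm apart; their order differs from start to start; they are turned with the case.
- carafe: Glass coffee carafe with black lid and black handle standing loose on the round plate, 128 mm tall, about 122 mm across and 165 mm with its handle. Origin: centre of its underside. To be left where it stands.
- mains_dot (a point): White dot on the front end (nearest the robot) of the red rocker. Paddle 56 mm long (along the case's x) x 28 wide, pivoted at mid length; the dot lies on its top, 19 mm from the pivot and 9 mm from its front edge. Dot about 65 mm above the table when this end is up, 60 mm when down. The point's axes turn with the paddle (x to the rear).
- mains_paddle (a joint): Angle of the red rocker, rad: 0 = front (dot) end fully up, 0.30 = front end fully down on its stop (mains switch: on). It stays wherever it is left. About 2 to 3 N on the dot moves it.
- heat_dot (a point): White dot on the front end (nearest the robot) of the orange rocker. Paddle 56 mm long (along the case's x) x 28 wide, pivoted at mid length; the dot lies on its top, 19 mm from the pivot and 9 mm from its front edge. Dot about 65 mm above the table when this end is up, 60 mm when down. The point's axes turn with the paddle (x to the rear).
- heat_paddle (a joint): Angle of the orange rocker, rad: 0 = front (dot) end fully up, 0.30 = front end fully down on its stop (heat switch: high). It stays wherever it is left. About 2 to 3 N on the dot moves it.
- lock_top (a point): Centre of the top of the white round key (key lock), 30 mm diameter, 63 mm above the table when up. It goes straight down 6 mm and springs back: about 1 N starts it, about 4 N holds it fully down.
- lock_key (a joint): Travel of the white key, m: 0 = up, 0.006 = fully down; springs back to 0.
- timer_top (a point): Centre of the top of the blue round key (timer), same size, height and spring as the white key. Not to be pressed.
- timer_key (a joint): Travel of the blue key, m: 0 = up, 0.006 = fully down.
- coffee_jar: Clear jar with a yellow screw lid, 59 dia x 105 mm, loose; origin at the centre of its underside. A bystander.
- tea_tin: Blue lidded tin, 64 x 90 x 62 mm, loose; origin at the centre of its underside. A bystander.
- glass: Clear tumbler, standing on a fixed 9 mm cork mat, 93 dia x 89 mm, loose; origin at the centre of its underside. A bystander.
- spice_red: Spice jar with red cap and dark label, 45 dia x 106 mm, loose; origin at the centre of its underside. A bystander.
- spice_green: Spice jar with red cap and green label, 45 dia x 106 mm, loose; origin at the centre of its underside. A bystander.
- shaker: Glass shaker with a grey top, 44 dia x 90 mm, loose; origin at the centre of its underside. A bystander.
- bottle: Small brown dropper bottle, 33 dia x 102 mm, loose; origin at the centre of its underside. A bystander.
- mains_module: The control module that carries the red rocker: black housing 74 x 46 mm, fixed on the warmer. Origin: centre of its underside, 45 mm above the table, right under the middle of the red rocker; axes as the warmer's.
- heat_module: The control module that carries the orange rocker: black housing 74 x 46 mm, fixed on the warmer. Origin: centre of its underside, 45 mm above the table, right under the middle of the orange rocker; axes as the warmer's.
- lock_module: The control module that carries the white key: black housing 74 x 46 mm, fixed on the warmer. Origin: centre of its underside, 45 mm above the table, right under the middle of the white key; axes as the warmer's.
- plate_centre (a point): Centre of the top of the dark round plate on which the carafe stands, 144 mm in diameter, 49 mm above the table, 63 mm behind the centre of the case.

How it is judged:
By the outcome, as a careful person would: the job done as asked, in the order asked, and still so for the second after the job is handed in, with the robot touching nothing.
It also fails if it takes over 48 s, if anything falls off the work surface, if the arm or the gripper's body presses on something with over 40 N, if the wrist force passes 120 N, or if a joint passes its speed limit or range.

## Robot

A 6-joint arm with a two-finger parallel gripper is mounted at the origin on a cart in front of the work surface, level with it; the furniture and walls round the work are solid. World frame = base frame: x ahead of the robot, y to its left, z up, the work surface at z = 0. Lengths are in m, angles in rad, forces in N, time in s.
With the tool pointing down it reaches from about 0.3 to 0.775 m from the base axis. Payload 14.6 kg.
Tool frame: the origin (TCP) lies at the very end of the fingers, on their centre line; the grasp point (between the pads) lies 19 mm behind it; z points along the fingers, y is the line along which they close (so a half turn about z gives the same grasp; the last joint's range is limited). The gripper opens to 94 mm and grips with 3 to 60 N. Pads are 16 mm wide; open, the fingers measure 119 mm over their backs; the gripper's body (75 mm by 177 mm) begins 78 mm behind the grasp point.
Start: joints at [1.132, 0.3, 1.521, -0, 1.321, -0.067], TCP at [0.2, 0.512, 0.205] pointing down, gripper open.
Joint ranges: [-3.03, 3.03], [-0.79, 2.21], [0.23, 2.52], [-1.04, 4.18], [0, 3.07], [-2.55, 2.55]. Speed limits (rad/s): [2.22, 2.22, 2.57, 3.14, 3.14, 3.14].

## Interface

Orientations are given as [roll, pitch, yaw] about the fixed x, y, z axes, in that order (R = Rz(yaw) Ry(pitch) Rx(roll)).
In Python, from station import telemetry, cams, hand_in, nets gives the robot as it stands.
- The arm moves only by the tool move_arm, never from a script. Its argument "increments" is a list of rows, each a list of 4 numbers: the shift along the tool's x, y, z in m, then the turn about the tool's z in rad. In form: [[tx, ty, tz, roll], ...]. A call has 1 to 20 rows; each row shifts and turns the commanded pose from where the row before left it, along the tool's axes as they then stand; what a row does not reach is not made up. A row lasts 1/8 s, in which the tool goes at most 62.5 mm and 10.7 degrees, less where a joint would pass 70% of its speed; a pose out of reach is approached as far as the arm can. A call is refused whole if a number of a shift passes 0.0625 or a number of a turn 0.188, either way. A call with a gripper value outside its range is refused whole. "grip" is the opening, from 0 (shut) to 1 (fully open), set as the call begins (left out, the last holds). The fingers move at their own pace and stop on an object; "force" is the grip in N (left out, the last holds). Time passes only in rows, so rows that do not move let the fingers close. It gives the time, the measured TCP pose, the force, the opening and the grip force at its end, in the units of the state.
- telemetry.get_obs(): the state, without advancing time (a new reading comes with each control period).
- cams.camera(name): name is "scene" or "top"; returns the picture (480x640x3 uint8, blue, green, red); there is no depth.
- cams.camera_model(name): a dict with "intrinsics" (3x3 intrinsics, pixels), "k1" (the pictures are not rectified: a ray, as slopes to the right and down, at radius r is drawn at 1 + k1 r^2 times it, then the intrinsics apply), "xyz" and "attitude" of the camera in the world. Camera axes: x right, y up, looking along -z (the intrinsics and any distortion apply to the point x, -y, -z); pixel columns grow to the right and rows downward; lengths in m; the calibration is good to about 2 mm. A picture is of the moment at which its call begins. camera_model takes no time and is no camera call.
- hand_in(): hands the job in; it is judged then, once.
Trained networks look in the newest picture that a camera, given by its name, has taken for a name from the list of things; names that differ only in an ending like _2 or _b are one class to them, and where a whole thing is asked for, a point or a joint stands for the part that bears it (a point fixed in the world has none). Each returns a list of dicts, best first, with "conf" (0 to 1); they miss things now and then, are a little off and sometimes report something else, mostly with a low value. They report only what shows in the picture. A call takes as long as a camera call.
- nets.search_frame(camera, query): "extent" ([left, top, right, bottom] in pixels, round what is visible of it).
- nets.mark_of(camera, query): "centre" ([column, row] in pixels: a listed point, or the origin of a listed thing).
The state is a dict: "time_s": time; "qpos": joint angles; "joint_vel": joint speeds; "tau": joint torques, N m; "ee_pos": TCP position; "eef_rot": TCP orientation; "force": force on the tool from outside, world axes, zero at the start; "moment": the same for the moment, N m; "grip_width": finger opening in m; "grip_force": force on a finger pad.
Only numpy, scipy, OpenCV 4.12 (cv2) and the standard library are available. Lean on these libraries where they do the work, as an engineer would, in place of code of your own. Each camera call takes 0.05 s, during which the arm holds its last target. There are 200 camera calls.

## Working session

There is one attempt and no reset: what is moved stays moved. The work goes in short steps, Python scripts to look and compute and a tool call to move; the robot and the scene stay as the last step left them, time stands still between calls to the robot, and variables do not carry over. Pictures are saved under pics/ and viewed, at most 10 in all, crops included, and the job is handed in when it is done.

Besides the shell and the picture viewer there is one more tool, called after ">>>" as name(argument=value, ...) on one line, values as JSON. move_arm: Moves the arm, as the interface text tells. Its arguments: {"type":"object","properties":{"increments":{"type":"array"},"grip":{"type":"number"},"force":{"type":"number"}},"required":["increments"]}

```bash
mkdir -p pics
cat > h.py <<'E'
import numpy as np, cv2
from scipy.spatial.transform import Rotation as R
from station import telemetry, cams, hand_in, nets
def ray(cam,px):
    m=cams.camera_model(cam); K=np.array(m["intrinsics"]); k=m["k1"]
    d=np.linalg.solve(K,[px[0],px[1],1]); r=rd=np.hypot(d[0],d[1])
    for _ in range(30): r=rd/(1+k*r*r)
    s=r/rd if rd else 1
    a=np.array(m["attitude"]); Rm=a if a.shape==(3,3) else R.from_euler('xyz',a).as_matrix()
    return np.array(m["xyz"]),Rm@np.array([d[0]*s,-d[1]*s,-1])
def at_z(cam,px,z):
    o,d=ray(cam,px); return o+d*(z-o[2])/d[2]
E
python3 - <<'E'
from h import *
for c in("scene","top"):
    cv2.imwrite(f"pics/{c}0.png",cams.camera(c)); m=cams.camera_model(c); print(c,m)
    for q,z in(("mains_dot",.065),("heat_dot",.065),("lock_top",.063),("timer_top",.063),("mains_module",.045),("heat_module",.045),("lock_module",.045),("warmer",0),("plate_centre",.049)):
        r=nets.mark_of(c,q)[:2]
        print(q,[(np.round(a["centre"]),round(a["conf"],2),np.round(at_z(c,a["centre"],z),4)) for a in r])
print(telemetry.get_obs())
E
```

```text
scene {'intrinsics': array([[536.51097634,   0.        , 323.29963825],
       [  0.        , 536.51097634, 230.88341459],
       [  0.        ,   0.        ,   1.        ]]), 'k1': -0.038858248672836715, 'xyz': array([-0.01191141, -0.52379345,  0.97282677]), 'attitude': array([ 0.71360267, -0.01995714, -0.89834639])}
mains_dot [(array([264., 261.]), 0.67, array([ 0.4665, -0.0035,  0.065 ]))]
heat_dot [(array([295., 298.]), 0.7, array([ 0.4377, -0.1149,  0.065 ])), (array([302., 299.]), 0.4, array([ 0.4456, -0.128 ,  0.065 ]))]
lock_top []
timer_top [(array([258., 242.]), 0.54, array([0.4985, 0.0441, 0.063 ])), (array([301., 298.]), 0.25, array([ 0.4456, -0.1251,  0.063 ]))]
mains_module [(array([310., 267.]), 0.24, array([ 0.5293, -0.0789,  0.045 ]))]
heat_module [(array([302., 300.]), 0.79, array([ 0.453 , -0.1207,  0.045 ]))]
lock_module [(array([285., 278.]), 0.93, array([ 0.4728, -0.0578,  0.045 ]))]
warmer [(array([313., 263.]), 0.84, array([ 0.567 , -0.0564,  0.    ]))]
plate_centre []
top {'intrinsics': array([[551.64547738,   0.        , 316.97219349],
       [  0.        , 
[... 1082 characters left out ...]
([ 0.6233, -0.0744,  0.049 ]))]
{'time_s': 1.0, 'qpos': array([ 1.13240112e+00,  2.99898711e-01,  1.52101743e+00,  1.64069048e-05,
        1.32069260e+00, -6.66133664e-02]), 'joint_vel': array([-0.00059663,  0.00219178,  0.00262433,  0.00014585, -0.00127735,
        0.00093722]), 'tau': array([ 8.59048541e-04, -5.31668687e+01, -3.52916729e+01,  7.09219021e-02,
        2.12397776e-02, -4.90278921e-06]), 'ee_pos': array([0.19980113, 0.51240923, 0.20543891]), 'eef_rot': array([-3.14157766e+00, -1.69321031e-05,  2.76980675e+00]), 'force': array([-0.58192677,  0.28374462,  0.45795633]), 'moment': array([-0.0159416 , -0.04075967, -0.00643539]), 'grip_force': 0.0, 'grip_width': 0.09419058514131769}
```

Run:
```python
import cv2
a=cv2.imread("pics/scene0.png")[200:350,210:410];cv2.imwrite("pics/a.png",cv2.resize(a,(800,600),interpolation=cv2.INTER_CUBIC))
a=cv2.imread("pics/top0.png")[255:345,260:380];cv2.imwrite("pics/b.png",cv2.resize(a,(800,600),interpolation=cv2.INTER_CUBIC))
```

```text
(no output)
```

View pics/a.png

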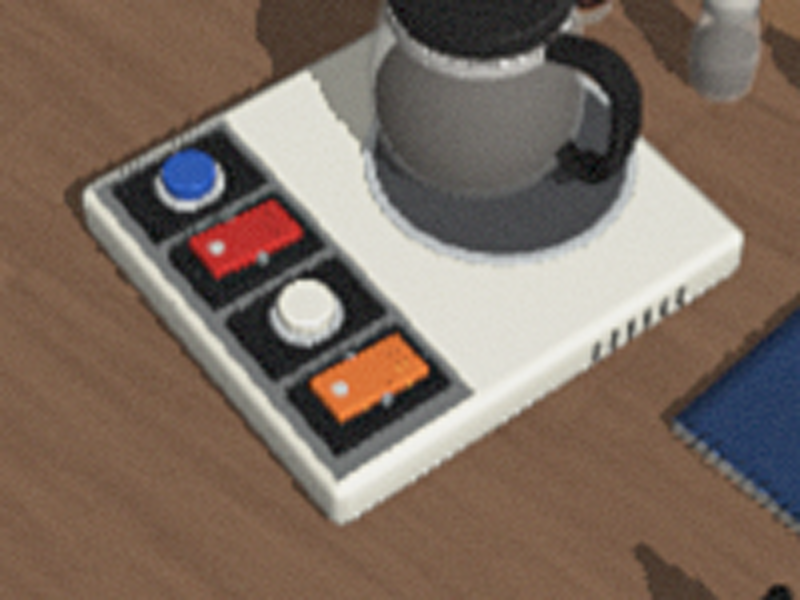

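View pics/b.png

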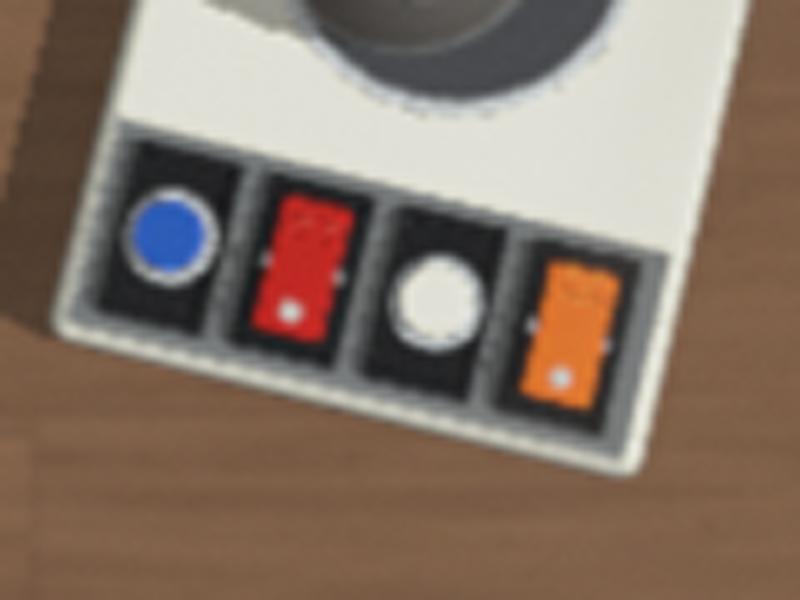

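View pics/scene0.png

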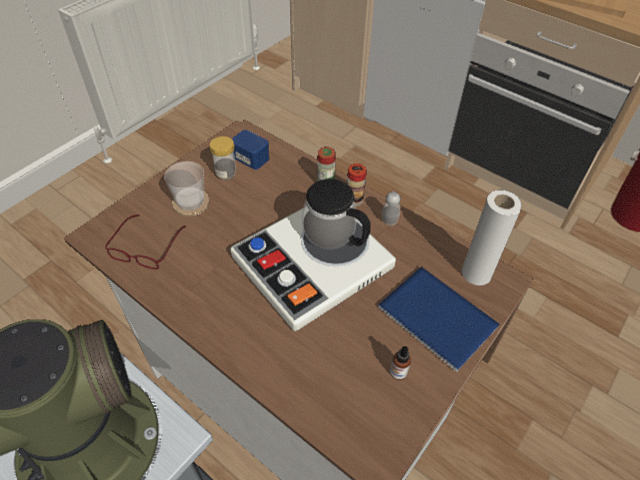

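The crops show the row from left to right: blue, red, white, orange. In the top image, the red dot is at about (303.5, 301.7), the orange dot at (343.7, 311.1), white at (325.3, 300.0) and blue at (284.7, 290). In the scene image, the same points are at (263.9, 261.4), (294.6, 296.6), (286, 275.9) and (257.1, 243.1). The detections match these.

```bash
cat >> h.py <<'E'
PX=dict(top=[(303.2,301.3),(343.7,311.1),(325.3,300.0),(284.7,290)],scene=[(263.9,261.4),(294.6,296.6),(286,275.9),(257.1,243.1)])
E
python3 - <<'E'
from h import *
from scipy.optimize import least_squares
# local points: y slots +84 blue,+28 red,-28 white,-84 orange; x=-90 (dots -19*cos.3 .. about -109)
L=np.array([[-.109,.028],[-.109,-.084],[-.09,-.028],[-.09,.084]]);Z=[.065,.065,.063,.063]
obs={c:np.array([at_z(c,p,z)[:2] for p,z in zip(PX[c],Z)]) for c in PX}
def mod(v): c,s=np.cos(v[2]),np.sin(v[2]); return L@np.array([[c,s],[-s,c]])+v[:2]
for cs in(["top"],["scene"],["top","scene"]):
    f=least_squares(lambda v:np.concatenate([(mod(v)-obs[c]).ravel() for c in cs]),[.56,-.06,-.2])
    print(cs,f.x.round(4),np.rad2deg(f.x[2]).round(1),np.round(f.fun*1000,1)); print(mod(f.x).round(4))
E
```

```text
['top'] [ 0.5628 -0.0583 -0.2336] -13.4 [-0.7 -0.2 -0.4  0.   1.1  0.6  0.1 -0.5]
[[ 0.4632 -0.0059]
 [ 0.4373 -0.1148]
 [ 0.4688 -0.0648]
 [ 0.4947  0.0442]]
['scene'] [ 0.5645 -0.0581 -0.2374] -13.6 [-1.6 -1.1 -1.1 -1.2  1.5  0.4  1.2  1.9]
[[ 0.4651 -0.0053]
 [ 0.4388 -0.1142]
 [ 0.4704 -0.0642]
 [ 0.4967  0.0447]]
['top', 'scene'] [ 0.5636 -0.0582 -0.2354] -13.5 [ 0.2  0.1  0.3  0.4  1.9  0.9  1.1 -0.2 -2.5 -1.4 -1.9 -1.5  0.7  0.1
  0.1  1.6]
[[ 0.4642 -0.0056]
 [ 0.438  -0.1145]
 [ 0.4696 -0.0645]
 [ 0.4957  0.0444]]
```

>>> move_arm(increments=[[0,0,0,-0.1364],[-0.0268,-0.0316,0,0],[-0.0268,-0.0316,0,0],[-0.0268,-0.0316,0,0],[-0.0268,-0.0316,0,0],[-0.0268,-0.0316,0,0],[-0.0268,-0.0316,0,0],[-0.0268,-0.0316,0,0],[-0.0268,-0.0316,0,0],[-0.0268,-0.0316,0,0],[-0.0268,-0.0316,0,0],[-0.0268,-0.0316,0,0],[-0.0268,-0.0316,0,0],[-0.0268,-0.0316,0,0],[-0.0268,-0.0316,0,0],[0,0,0,0],[0,0,0,0]], grip=0, force=10)

```text
time_s: 3.12
ee_pos: [0.4612, -0.0049, 0.2054]
eef_rot: [3.141, -0.0, 2.906]
force: [-0.2, 0.6, -1.2]
grip_width: 0.0003
grip_force: 0.0
```

>>> move_arm(increments=[[-0.001,0,0.03,0],[0,0,0.03,0],[0,0,0.03,0],[0,0,0.025,0],[0,0,0.015,0],[0,0,0,0],[0,0,0,0]])

```text
time_s: 4.0
ee_pos: [0.4629, -0.0053, 0.0763]
eef_rot: [3.141, 0.001, 2.907]
force: [0.4, -0.2, 0.4]
grip_width: 0.0005
grip_force: 0.0
```

Run:
```python
from h import *
out=[]
for c,(x,y) in(("scene",(264,255)),("top",(304,300))):
    a=cams.camera(c)[y-38:y+37,x-50:x+50]; out.append(cv2.resize(a,(400,300),interpolation=cv2.INTER_CUBIC))
cv2.imwrite("pics/c.png",np.hstack(out))
```

```text
(no output)
```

View pics/c.png

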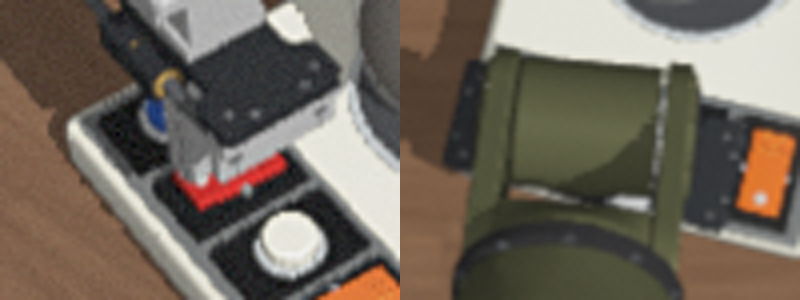

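In the picture, the shut fingers are over the front half of the red paddle (around (200,170) in the left crop), clear of the blue key and the carafe. Next I press.

>>> move_arm(increments=[[0,0,0.006,0],[0,0,0.004,0],[0,0,0.002,0],[0,0,0.002,0],[0,0,0.001,0],[0,0,0,0]])

```text
time_s: 4.85
ee_pos: [0.4623, -0.0055, 0.0605]
eef_rot: [-3.142, -0.0, 2.906]
force: [-4.0, 0.2, 6.3]
grip_width: 0.0009
grip_force: 3.0
```

>>> move_arm(increments=[[0,0,0.001,0],[0,0,0,0],[0,0,0,0]])

```text
time_s: 5.22
ee_pos: [0.4624, -0.0055, 0.0601]
eef_rot: [-3.142, -0.0, 2.906]
force: [-7.9, 0.8, 15.7]
grip_width: 0.0002
grip_force: 8.1
```

>>> move_arm(increments=[[0,0,0.0007,0],[0,0,0,0],[0,0,0,0]])

```text
time_s: 5.6
ee_pos: [0.4624, -0.0055, 0.0599]
eef_rot: [-3.142, 0.0, 2.906]
force: [-12.5, 1.2, 22.4]
grip_width: 0.001
grip_force: 12.2
```

>>> move_arm(increments=[[0,0,-0.008,0],[0,0,-0.02,0],[0,0,-0.012,0],[0,-0.03,0,0],[0,-0.04,0,0],[0,-0.03,0,0],[0,-0.0116,0,0],[0,0,0,0],[0,0,0.012,0],[0,0,0.008,0],[0,0,0,0],[0,0,0,0]])

```text
time_s: 7.1
ee_pos: [0.4366, -0.1139, 0.0788]
eef_rot: [-3.142, 0.0, 2.906]
force: [-0.2, -0.1, -0.7]
grip_width: 0.0006
grip_force: 0.0
```

Run:
```python
from h import *
out=[]
for c,(x,y) in(("scene",(280,265)),("top",(315,300))):
    a=cams.camera(c)[y-38:y+37,x-50:x+50]; out.append(cv2.resize(a,(400,300),interpolation=cv2.INTER_CUBIC))
cv2.imwrite("pics/d.png",np.hstack(out))
```

```text
(no output)
```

View pics/d.png

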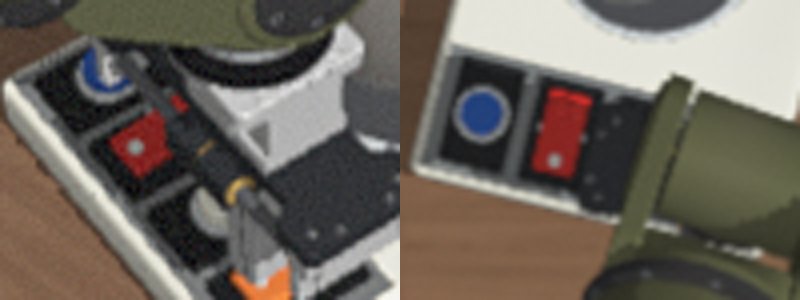

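The red paddle is now shaded differently (front dark, rear edge bright), so its front is down. The fingertips are above the orange front end (around (260,280) in the left crop).

>>> move_arm(increments=[[0,0,0.008,0],[0,0,0.005,0],[0,0,0.002,0],[0,0,0.002,0],[0,0,0.002,0],[0,0,0,0],[0,0,0,0]])

```text
time_s: 8.07
ee_pos: [0.4363, -0.114, 0.0603]
eef_rot: [-3.142, -0.0, 2.906]
force: [-7.4, 1.6, 12.7]
grip_width: 0.0006
grip_force: 6.8
```

>>> move_arm(increments=[[0,0,0.0012,0],[0,0,0,0],[0,0,0,0]])

```text
time_s: 8.45
ee_pos: [0.4364, -0.1141, 0.0599]
eef_rot: [-3.141, 0.0, 2.906]
force: [-13.0, 3.7, 26.3]
grip_width: 0.0004
grip_force: 13.8
```

>>> move_arm(increments=[[0,0,-0.008,0],[0,0,-0.02,0],[0,0,-0.02,0],[0.03,0,-0.03,0],[0.04,0,-0.03,0],[0.03,0,-0.03,0],[0,0,0,0],[0,0,0,0]])

```text
time_s: 9.45
ee_pos: [0.3395, -0.0908, 0.1962]
eef_rot: [-3.142, 0.0, 2.906]
force: [0.5, 0.1, 0.0]
grip_width: 0.0005
grip_force: 0.0
```

Run:
```python
from h import *
out=[]
for c,(x,y) in(("scene",(275,270)),("top",(315,300))):
    a=cams.camera(c)[y-38:y+37,x-50:x+50]; out.append(cv2.resize(a,(400,300),interpolation=cv2.INTER_CUBIC))
cv2.imwrite("pics/e.png",np.hstack(out))
```

```text
(no output)
```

View pics/e.png

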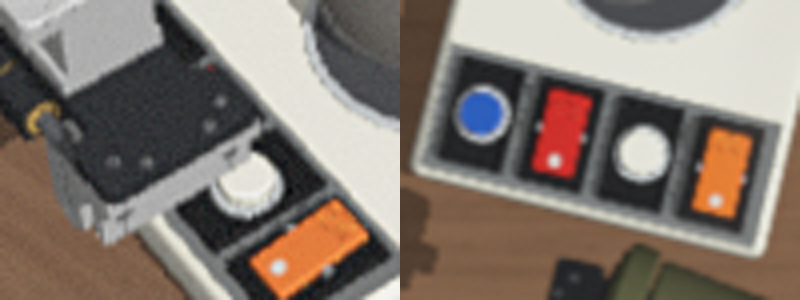

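The red (555,161) and orange (716,200) dots have both moved to the front-down position, and the white key is at (642,153) in the right crop. Everything else stands as before. The white key is next.

>>> move_arm(increments=[[-0.04,0.018,0,0],[-0.04,0.02,-0.0,0],[-0.0403,0.0179,0,0],[0,0,0.03,0],[0,0,0.035,0],[0,0,0.03,0],[0,0,0.02,0],[0,0,0,0],[0,0,0,0]])

```text
time_s: 10.68
ee_pos: [0.4696, -0.0645, 0.0818]
eef_rot: [3.142, -0.0, 2.906]
force: [1.1, 0.3, -0.5]
grip_width: 0.0005
grip_force: 0.0
```

>>> move_arm(increments=[[0,0,0.008,0],[0,0,0.008,0],[0,0,0.004,0],[0,0,0.003,0],[0,0,0.002,0],[0,0,0,0],[0,0,0,0]])

```text
time_s: 11.55
ee_pos: [0.4691, -0.0644, 0.0571]
eef_rot: [-3.142, -0.0, 2.906]
force: [-5.4, 1.5, 10.0]
grip_width: 0.0005
grip_force: 5.1
```

>>> move_arm(increments=[[0,0,0.0008,0],[0,0,0,0],[0,0,0,0],[0,0,0,0],[0,0,0,0],[0,0,0,0],[0,0,0,0],[0,0,0,0],[0,0,0,0],[0,0,0,0],[0,0,0,0],[0,0,0,0],[0,0,0,0],[0,0,0,0],[0,0,0,0],[0,0,0,0],[0,0,0,0],[0,0,0,0]])

```text
time_s: 13.8
ee_pos: [0.4692, -0.0644, 0.0568]
eef_rot: [-3.142, 0.0, 2.906]
force: [-8.8, 1.0, 19.5]
grip_width: 0.0004
grip_force: 9.3
```

>>> move_arm(increments=[[0,0,-0.01,0],[0,0,-0.02,0],[0,0,-0.03,0],[0.03,0,-0.03,0],[0.04,0,-0.03,0],[0.04,0,-0.03,0],[0.02,0,0,0],[0,0,0,0],[0,0,0,0]])

```text
time_s: 14.92
ee_pos: [0.3433, -0.0343, 0.2057]
eef_rot: [-3.142, 0.0, 2.906]
force: [0.1, 1.1, -0.7]
grip_width: 0.0008
grip_force: 0.0
```

Run:
```python
from h import *
a=cams.camera("top"); b=cv2.imread("pics/top0.png")
f=lambda i:cv2.resize(i[210:330,250:410][:, :],(400,300),interpolation=cv2.INTER_CUBIC)
cv2.imwrite("pics/f.png",np.hstack([f(b),f(a)]))
```

```text
(no output)
```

View pics/f.png

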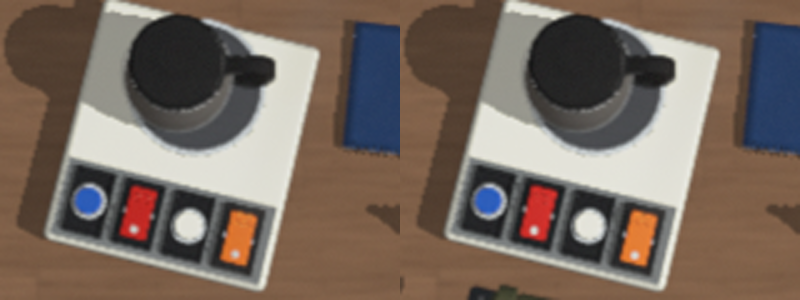

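The before and after views match: carafe (578,60) and case are unmoved, the red and orange dots (535,230) and (634,255) are shifted forward and down, and the white key (588,226) is back up. Handing in now.

```bash
python3 -c "
from station import hand_in
print(hand_in())"
```

```text
the job is handed in; nothing more can be done
None
```

The job is handed in: I pressed the red and then the orange rocker front-down onto their stops, and held the white key down for just over two seconds before letting it come up. The blue key was not pressed and the carafe did not move; the hand-in returned no verdict.

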